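# Stack a four-cell battery pack on the jig and put it under the press weight

### The arm

A 6-joint arm with a two-finger parallel gripper is mounted at the origin on the work surface. World frame = base frame: x ahead of the robot, y to its left, z up, the work surface at z = 0. Lengths are in m, angles in degrees, forces in N, time in s.
With the tool pointing down it reaches from about 0.3 to 0.75 m from the base axis. Payload 8.5 kg.
Tool frame: the origin (TCP) lies at the very end of the fingers, on their centre line; the grasp point (between the pads) lies 19 mm behind it; z points along the fingers, y is the line along which they close (so a half turn about z gives the same grasp; the last joint's range is limited). The gripper opens to 85 mm and grips with 20 to 120 N. Pads are 22 mm wide; open, the fingers measure 114 mm over their backs; the gripper's body (76 mm by 85 mm) begins 54 mm behind the grasp point. The pads swing forward as they close: fully open they stand 13 mm farther back than shut.
Start: joints at [-86.419, 21.807, 74.336, -0, 83.858, -12.336], TCP at [0.151, -0.529, 0.231] pointing down, gripper open.
Joint ranges: [-178.18, 178.18], [-50.72, 133.34], [12.68, 142.11], [-81.47, 261.47], [9.98, 163.14], [-165.26, 165.26]. Speed limits (degrees/s): [136.94, 136.94, 180, 180, 180, 180].

### API

Orientations are given as a 3x3 rotation matrix whose columns are the frame's x, y, z axes.
In Python, from rig import env, optics, spotter gives the robot as it stands.
- The arm moves only by the shell command python3 -m crank 'ROWS' [FORCE]. ROWS is JSON, one flat list of numbers, 5 for each row, row after row: the finger opening in cm, from 0 to 8.54, then the shift along the tool's x, y, z in cm, then the turn about the tool's z in rad. A call has exactly 8 rows; each row shifts and turns the commanded pose from where the row before left it, along the tool's axes as they then stand; what a row does not reach is not made up. A row lasts 1/12 s, in which the tool goes at most 41.7 mm and 7.16 degrees, less where a joint would pass 70% of its speed; a pose out of reach is approached as far as the arm can. A call is refused whole if a number of a shift passes 4.17 or a number of a turn 0.125, either way. A call with a gripper value outside its range is refused whole. The fingers move at their own pace and stop on an object; FORCE is the grip in N (left out, the last holds). Time passes only in rows, so rows that do not move let the fingers close, or fill a call up. It gives the time, the measured TCP pose, the force, the opening and the grip force at its end, in the units of the state.
- env.observe(): the state, without advancing time (a new reading comes with each control period).
- optics.get_image(name): name is "scene" or "top" or "wrist"; returns a dict with "color" (480x640x3 uint8, red, green, blue), "intrinsics" (3x3 intrinsics, pixels), "pose" (4x4, takes a point from camera to world coordinates). Camera axes: x right, y up, looking along -z (the intrinsics and any distortion apply to the point x, -y, -z); pixel columns grow to the right and rows downward; lengths in m; the calibration is good to about 2 mm. A picture is of the moment at which its call begins. There is no depth.
- env.close_job(): hands the job in; it is judged then, once.
Trained networks look in a picture, given as the dict that the camera call returned (one of the last four; its "shot" number tells which), for a name from the list of things; names that differ only in an ending like _2 or _b are one class to them, and where a whole thing is asked for, a point or a joint stands for the part that bears it (a point fixed in the world has none). Each returns a list of dicts, best first, with "score" (0 to 1); they miss things now and then, are a little off and sometimes report something else, mostly with a low value. They report only what shows in the picture. A call takes as long as a camera call. They do not tell look-alikes from the thing itself.
- spotter.look_for(picture, query): "at" ([column, row] as shares, 0 to 1, of the picture: columns of its width, rows of its height, amid what is visible of it).
The state is a dict: "time_s": time; "q": joint angles; "qvel": joint speeds; "joint_efforts": joint torques, N m; "position": TCP position; "tool_rot": TCP orientation; "ft_force": force on the tool from outside, world axes, zero at the start; "wrist_torque": the same for the moment, N m; "grip_width": finger opening in m; "gripper_force": force on a finger pad.
Only numpy, scipy, OpenCV 4.12 (cv2) and the standard library are available. Lean on these libraries where they do the work, as an engineer would, in place of code of your own. Each camera call takes 0.05 s, during which the arm holds its last target. There are 200 camera calls.

### The job

Build the small battery pack on the aluminium jig, in this order: the open tray flat on the jig between its two end stops, hollow side up; the four-cell block (two cells over two) down inside the tray; the cover, hollow side down, fully home over the top of the block; and last the steel press weight, upright in the middle of the cover. Leave the finished stack standing, and leave the other things on the bench where they are, including the flat three-cell pack and the single cell.

Things in the scene. Friction and masses are not known exactly. Their poses are not given: they have to be found in the camera images.
- jig_seat (a point): the jig's seat: a fixed aluminium plate 124 x 76 mm and 10 mm high with two steel end stops. This point is the middle of the plate's top face; x runs along the plate from stop to stop, z up. The stops are 50 mm long across the plate (along y), 8 mm thick, rise 9 mm above the plate, and are 94 mm apart inside, so the 84 mm tray has 5 mm to spare at each end. The long sides are open; two thin black lines 55 mm apart mark the tray's place.
- tray_c (a point): the open tray: dark grey plastic, 84 (x) x 54 (y) x 16 mm high, walls and floor 3 mm, so 78 x 48 mm and 13 mm deep inside; it lies hollow side up. This point is its centre, 8 mm above its underside; x along its length, z up.
- block_c (a point): the four-cell block: two cells over two (blue, one violet), lying side by side between black end frames; a solid 68 (x, along the cells) x 38 (y) x 38 mm high. From above it shows two cells. This point is its centre, 19 mm above its underside; z up. In the tray it has 5 mm to spare all round, stands on the 3 mm floor and rises 25 mm above the rim.
- cover_c (a point): the cover: dark grey plastic cap, 84 (x) x 54 (y) x 16 mm high, closed flat top 3 mm thick with a pale bar near each end, walls 3 mm, hollow below (78 x 48 mm, 13 mm deep); it lies hollow side down. This point is its centre, 8 mm above the lower edge of its walls; x along its length, z up. Home on the block its top inner face rests on the block, with 5 mm to spare all round, its lower edge 12 mm above the tray's rim.
- weight_c (a point): the press weight: round steel disc 46 mm across and 22 mm high with an upright round knob 20 mm across and 34 mm tall on top, 56 mm high in all, about 0.37 kg. This point is its centre, 28 mm above its underside; the middle of the knob is 11 mm higher. z up.
- flatpack_c (a point): a flat pack of three cells side by side (blue, one violet), 68 x 57 x 19 mm high; not part of this job. This point is its centre.
- meter: multimeter lying on its back, yellow with a black face, 130 (x) x 70 x 41 mm high, loose; not part of this job. Origin at the centre of its underside.
- spool: white spool of solder standing on end, 44 mm across and 40 mm high, loose; not part of this job. Origin at the centre of its underside.
- jar: small glass jar with a black cap, 40 mm across and 45 mm high, loose; not part of this job. Origin at the centre of its underside.
- single: one blue cell lying in a black holder, 76 (x) x 22 x 22 mm high, loose; not part of this job. Origin at the centre of its underside.
Not all that is in view belongs to the job. Leave any green look-alike of the part that bears block_c alone.

How it is judged (in metres and radians):
On the way, in this order (a step that is already met when the one before it is completed fails the run):
1. the tray lies flat on the jig between the stops (horizontal distance between tray_c and jig_seat below 0.01 m and z of tray_c in the frame of jig_seat between 0.005 and 0.011 m and angle between the x axis of tray_c and the x axis of jig_seat, either way round below 0.2 rad and angle between tray_c's own z axis and vertical below 0.08 rad), for 0.2 s.
2. the four-cell block stands in the tray on the jig (all of step 1 and horizontal distance between block_c and tray_c below 0.01 m and z of block_c in the frame of tray_c between 0.011 and 0.017 m and angle between block_c's own z axis and vertical below 0.08 rad), for 0.2 s.
3. the cover is home over the block (all of step 2 and horizontal distance between cover_c and block_c below 0.01 m and z of cover_c in the frame of block_c between 0.011 and 0.017 m and angle between cover_c's own z axis and vertical below 0.08 rad), for 0.2 s.
4. the weight stands on the cover (all of step 3 and horizontal distance between weight_c and cover_c below 0.012 m and z of weight_c in the frame of cover_c between 0.033 and 0.039 m and angle between weight_c's own z axis and vertical below 0.08 rad), for 0.2 s.
At the end, for the whole second after the job is handed in: Tray flat on the jig, centred within 10 mm and lined up within 0.2 rad; block on the tray floor and cover home on the block, each centred within 10 mm; weight upright on the cover within 12 mm of its centre; heights within 3 mm, tilts under 0.08 rad; all at rest (all of step 4 and linear speed of each of tray, block, cover, weight below 0.02 m/s); the robot touches nothing.
It fails at once if the flat three-cell pack was moved by more than 20 mm (distance of flatpack_c from where it was at the start of the episode above 0.02 m).
It fails at once if the multimeter was moved by more than 20 mm (distance of meter from where it was at the start of the episode above 0.02 m).
It fails at once if the solder spool was moved by more than 20 mm (distance of spool from where it was at the start of the episode above 0.02 m).
It fails at once if the jar was moved by more than 20 mm (distance of jar from where it was at the start of the episode above 0.02 m).
It fails at once if the single-cell holder was moved by more than 20 mm (distance of single from where it was at the start of the episode above 0.02 m).
It also fails if it takes over 118 s, if anything falls off the work surface, if the arm or the gripper's body presses on something with over 40 N, if the wrist force passes 120 N, or if a joint passes its speed limit or range.

## Working session

There is one attempt and no reset: what is moved stays moved. The work goes in short steps, Python scripts to look and compute and a shell command to move; the robot and the scene stay as the last step left them, time stands still between calls to the robot, and variables do not carry over. Pictures are saved under pics/ and viewed, at most 14 in all, crops included, and the job is handed in when it is done.

```bash
ls; mkdir -p pics; cat > h.py <<'E'
import numpy as np, cv2
from rig import env, optics, spotter
def px2w(im,u,v,z):
    K=np.array(im["intrinsics"]);T=np.array(im["pose"])
    d=T[:3,:3]@np.array([(u-K[0,2])/K[0,0],-(v-K[1,2])/K[1,1],-1.0])
    return T[:3,3]+d*(z-T[2,3])/d[2]
def w2px(im,p):
    K=np.array(im["intrinsics"]);T=np.array(im["pose"])
    c=T[:3,:3].T@(np.array(p)-T[:3,3]); return K[0,0]*c[0]/-c[2]+K[0,2], K[1,1]*(-c[1])/-c[2]+K[1,2]
def save(im,n,crop=None,s=1):
    c=im["color"][:,:,::-1]
    if crop: a,b,e,f=crop; c=c[b:f,a:e]
    cv2.imwrite("pics/"+n,cv2.resize(c,None,fx=s,fy=s,interpolation=cv2.INTER_CUBIC))
E
python3 - <<'E'
from h import *
t=optics.get_image("top");s=optics.get_image("scene")
save(t,"top0.png");save(s,"scene0.png")
np.save("top0.npy",t["color"])
print(t.keys(),np.array(t["intrinsics"]),np.array(t["pose"]).round(3))
for q,z in [("jig_seat",.01),("tray_c",.01),("block_c",.038),("cover_c",.016),("weight_c",.04),("flatpack_c",.019),("meter",.04),("spool",.04),("jar",.045),("single",.022)]:
    for n,im in (("top",t),("scene",s)):
        for r in spotter.look_for(im,q)[:3]:
            u,v=r["at"][0]*640,r["at"][1]*480
            print(n,q,round(r["score"],2),round(u),round(v),px2w(im,u,v,z).round(3))
E
```

```text
pics
dict_keys(['color', 'intrinsics', 'pose', 'shot']) [[484.08945455   0.         311.08665577]
 [  0.         484.08945455 243.03104177]
 [  0.           0.           1.        ]] [[-0.019  0.986 -0.166  0.371]
 [-1.    -0.017  0.014  0.001]
 [ 0.011  0.166  0.986  0.893]
 [ 0.     0.     0.     1.   ]]
top jig_seat 0.84 153 302 [0.416 0.276 0.01 ]
scene jig_seat 0.64 483 329 [0.422 0.275 0.01 ]
top tray_c 0.9 235 197 [0.61  0.129 0.01 ]
scene tray_c 0.75 344 326 [0.606 0.129 0.01 ]
top block_c 0.87 350 328 [ 0.364 -0.076  0.038]
top block_c 0.86 311 275 [ 0.458 -0.01   0.038]
top block_c 0.56 309 211 [ 0.574 -0.008  0.038]
scene block_c 0.98 372 219 [ 0.386 -0.056  0.038]
scene block_c 0.95 357 253 [0.485 0.015 0.038]
scene block_c 0.94 313 274 [0.592 0.016 0.038]
top cover_c 0.67 381 260 [ 0.484 -0.139  0.016]
top cover_c 0.65 465 284 [ 0.439 -0.291  0.016]
scene cover_c 0.58 215 202 [ 0.618 -0.358  0.016]
top weight_c 0.7 461 285 [ 0.436 -0.275  0.04 ]
top weight_c 0.57 373 179 [ 0.632 -0.127  0.04 ]
scene weight_c 0.88 255 251 [ 0.644 -0.108  0.04 ]
top flatpack_c 0.82 492 189 [ 0.615 -0.353  0.019]
scene flatpack_c 0.75 214 204 [ 0.627 -0.346  0.019]
top meter 0.69 113 197 [0.605 0.344 0.04 ]
scene meter 0.55 437 426 [0.63  0.362 0.04 ]
top spool 0.7 308 158 [ 0.674 -0.008  0.04 ]
scene spool 0.96 262 294 [0.694 0.006 0.04 ]
top jar 0.72 231 270 [0.468 0.129 0.045]
top jar 0.31 378 260 [ 0.481 -0.13   0.045]
scene jar 0.65 402 288 [0.489 0.144 0.045]
top single 0.98 380 260 [ 0.485 -0.136  0.022]
scene single 0.75 311 232 [ 0.506 -0.116  0.022]
scene single 0.56 213 203 [ 0.628 -0.348  0.022]
```

View pics/top0.png

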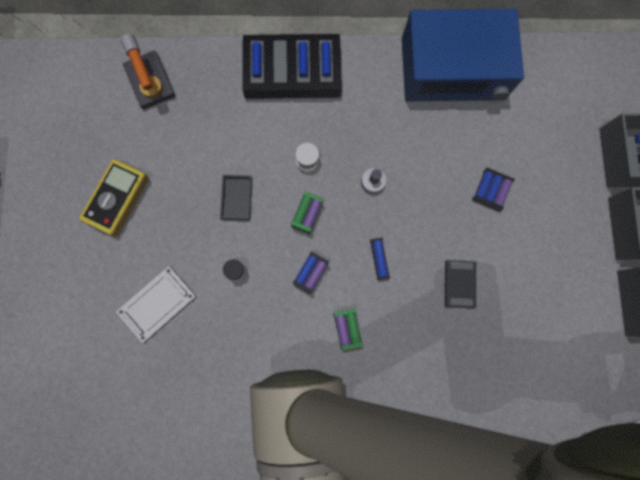

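View pics/scene0.png

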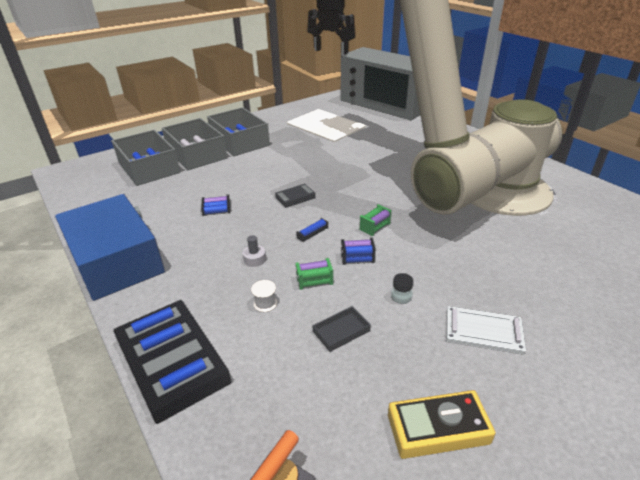

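The top view shows the tray at (236,198), jig at (156,305), cover at (460,284) and weight at (374,180). The flat pack is at (493,189) and the single cell at (380,258).
Block candidates: blue/violet (311,272), green (308,213), green (347,329) and flat three-cell (493,189). The one at (311,272) fits because it shows two cells, blue and violet, in black frames; the green ones are look-alikes. I'll confirm it in a crop.

```bash
python3 - <<'E'
from h import *
t=optics.get_image("top"); w=optics.get_image("wrist"); o=env.observe()
save(t,"crop0.png",(270,180,420,360),3.3)
R=np.array(o["tool_rot"]);P=np.array(o["position"]);T=np.array(w["pose"])
print(R.round(3),P,o["grip_width"]); print("cam in tool",(R.T@(T[:3,3]-P)).round(4),(R.T@T[:3,:3]).round(3),np.array(w["intrinsics"]).round(1))
g=cv2.cvtColor(t["color"],cv2.COLOR_RGB2GRAY).astype(int)
def rect(mask,box,z,name):
    a,b,c,d=box; m=np.zeros_like(mask,np.uint8); m[b:d,a:c]=mask[b:d,a:c]
    m=cv2.morphologyEx(m,cv2.MORPH_CLOSE,np.ones((5,5),np.uint8))
    cs,_=cv2.findContours(m,0,2); c=max(cs,key=cv2.contourArea)
    pts=np.array([px2w(t,u,v,z)[:2] for u,v in cv2.boxPoints(cv2.minAreaRect(c))])
    e=[pts[1]-pts[0],pts[2]-pts[1]]; L=[np.linalg.norm(x) for x in e]; k=int(np.argmax(L))
    print(name,pts.mean(0).round(4),np.array(L).round(4),"long axis deg",round(np.degrees(np.arctan2(e[k][1],e[k][0]))%180,1))
hsv=cv2.cvtColor(t["color"],cv2.COLOR_RGB2HSV)
rect(g<75,(205,160,265,240),.016,"tray")
rect((g<75)|(hsv[...,1]>110),(285,245,335,300),.038,"block")
rect(g<70,(440,255,482,312),.016,"cover")
rect(g>165,(105,255,205,350),.010,"jig")
E
```

```text
[[ 0.962  0.274 -0.   ]
 [ 0.274 -0.962 -0.   ]
 [-0.     0.    -1.   ]] [ 0.15081052 -0.52890689  0.23132308] 0.08516971501591865
cam in tool [ 0.0674  0.0004 -0.1431] [[-0.     0.963  0.268]
 [ 1.     0.    -0.   ]
 [-0.     0.268 -0.963]] [[362.    0.  318.9]
 [  0.  362.  240. ]
 [  0.    0.    1. ]]
tray [0.6072 0.1258] [0.0854 0.0546] long axis deg 177.8
block [ 0.4612 -0.0103] [0.0679 0.0376] long axis deg 148.8
cover [ 0.4382 -0.2811] [0.0551 0.0855] long axis deg 175.7
jig [0.4171 0.2677] [0.1086 0.0722] long axis deg 131.5
```

View pics/crop0.png

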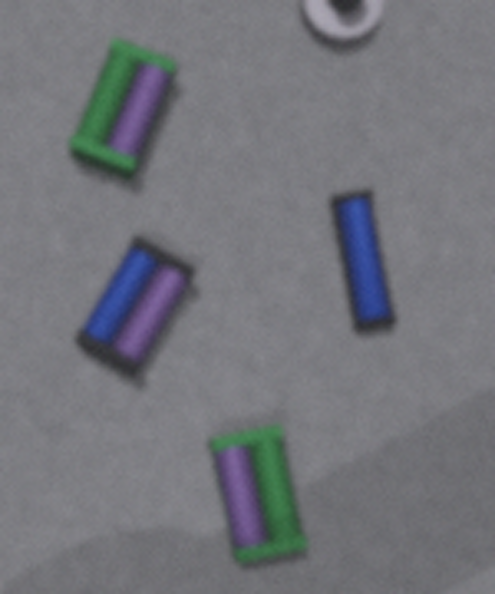

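The crop confirms it: the black-framed blue/violet block is at about (311,272) in the top view, and the green ones are look-alikes. The rectangle sizes match. I'll hover over the jig first to measure it with the wrist camera.

```bash
cat > plan.py <<'E'
import sys
from h import *
x,y,z,a=map(float,sys.argv[1:5]) # metres, deg
o=env.observe();R=np.array(o["tool_rot"]);P=np.array(o["position"])
a0=np.degrees(np.arctan2(R[1,0],R[0,0])); d=(a0-a+180)%360-180
q6=o["q"][5]
if len(sys.argv)>5: d-=np.sign(d)*360
th=np.radians(a); R2=np.array([[np.cos(th),np.sin(th),0],[np.sin(th),-np.cos(th),0],[0,0,-1]])
print("t",round(o["time_s"],2),"P",P.round(4),"a",round(a0,2),"q6",round(q6,1),"g",round(o["grip_width"],4),"F",np.array(o["ft_force"]).round(1))
D=np.array([x,y,z])-P
print("shift cm before turn",(R.T@D*100).round(2)," after turn",(R2.T@D*100).round(2)," turn rad",round(np.radians(d),3))
E
python3 plan.py .417 .268 .231 131.5
```

```text
t 1.2 P [ 0.1508 -0.5289  0.2313] a 15.92 q6 -12.3 g 0.0852 F [ 0.1 -0.2 -0.2]
shift cm before turn [ 4.745e+01 -6.934e+01  3.000e-02]  after turn [4.205e+01 7.274e+01 3.000e-02]  turn rad -2.017
```

```bash

python3 -m crank '[8.5,2.8,-2.9,0,0, 8.5,2.8,-2.9,0,0, 8.5,2.8,-2.9,0,0, 8.5,2.8,-2.9,0,0, 8.5,2.8,-2.9,0,0, 8.5,2.8,-2.9,0,0, 8.5,2.8,-2.9,0,0, 8.5,2.8,-2.9,0,0]'
python3 -m crank '[8.5,2.8,-2.9,0,0, 8.5,2.8,-2.9,0,0, 8.5,2.8,-2.9,0,0, 8.5,2.8,-2.9,0,0, 8.5,1.15,-2.9,0,0, 8.5,1.15,-2.9,0,0, 8.5,1.15,-2.9,0,0, 8.5,1.15,-2.9,0,0]'
python3 -m crank '[8.5,1.15,-2.9,0,0, 8.5,1.15,-2.9,0,0, 8.5,1.15,-2.9,0,0, 8.5,1.15,-2.9,0,0, 8.5,1.15,-2.9,0,0, 8.5,1.15,-2.9,0,0, 8.5,1.15,-2.9,0,0, 8.5,1.15,-2.9,0,0]'
python3 -m crank '[8.5,0,0,0,-0.12, 8.5,0,0,0,-0.12, 8.5,0,0,0,-0.12, 8.5,0,0,0,-0.12, 8.5,0,0,0,-0.12, 8.5,0,0,0,-0.12, 8.5,0,0,0,-0.12, 8.5,0,0,0,-0.12]'
python3 -m crank '[8.5,0,0,0,-0.12, 8.5,0,0,0,-0.12, 8.5,0,0,0,-0.12, 8.5,0,0,0,-0.12, 8.5,0,0,0,-0.12, 8.5,0,0,0,-0.12, 8.5,0,0,0,-0.12, 8.5,0,0,0,-0.12]'
python3 plan.py .417 .268 .231 131.5
```

```text
time_s: 1.87
position: [0.303, -0.2426, 0.2315]
tool_rot: [[0.962, 0.274, 0.0], [0.274, -0.962, -0.0], [0.0, 0.001, -1.0]]
ft_force: [0.6, -0.2, -0.6]
grip_width: 0.0849
gripper_force: 0.0
time_s: 2.53
position: [0.3908, 0.0237, 0.2315]
tool_rot: [[0.962, 0.274, 0.0], [0.274, -0.962, -0.0], [0.0, 0.0, -1.0]]
ft_force: [1.2, -0.4, 0.1]
grip_width: 0.085
gripper_force: 0.0
time_s: 3.2
position: [0.4156, 0.2721, 0.2314]
tool_rot: [[0.962, 0.274, 0.0], [0.274, -0.962, 0.0], [0.0, 0.0, -1.0]]
ft_force: [0.1, -0.4, -0.5]
grip_width: 0.0851
gripper_force: 0.0
time_s: 3.87
position: [0.4158, 0.2704, 0.2314]
tool_rot: [[0.321, 0.947, 0.0], [0.947, -0.321, 0.0], [0.0, 0.0, -1.0]]
ft_force: [0.8, -0.2, 1.0]
grip_width: 0.0852
gripper_force: 0.0
time_s: 4.53
position: [0.4158, 0.2704, 0.2314]
tool_rot: [[-0.592, 0.806, 0.0], [0.806, 0.592, 0.0], [0.0, 0.0, -1.0]]
ft_force: [-0.3, -0.1, -0.7]
grip_width: 0.0846
gripper_force: 0.0
t 4.53 P [0.4158 0.2704 0.2314] a 126.26 q6 -16.9 g 0.0846 F [-0.3 -0.1 -0.7]
shift cm before turn [-0.27 -0.04  0.04]  after turn [-0.26 -0.07  0.04]  turn rad -0.091
```

```bash
python3 - <<'E'
from h import *
w=optics.get_image("wrist");t=optics.get_image("top");save(w,"w_jig.png")
np.savez("wjig.npz",**{k:np.array(w[k]) for k in("color","intrinsics","pose")})
for r in spotter.look_for(w,"jig_seat")[:2]: print(r, px2w(w,r["at"][0]*640,r["at"][1]*480,.01))
E
```

```text
{'at': [0.4998, 0.4281], 'score': 0.79} [0.4145998  0.27277853 0.01      ]
```

View pics/w_jig.png

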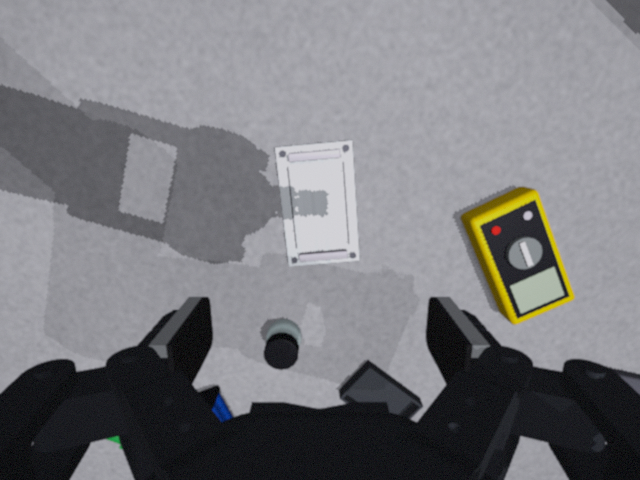

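The jig plate is at about (318,203), with corners (276,147), (352,141), (359,260) and (290,266) and screws (282,154), (346,149), (353,255) and (294,260). I'll compute its pose with segmentation plus those points.

```bash
python3 - <<'E'
from h import *
w=np.load("wjig.npz")
def ana(n,pts):
    p=np.array([px2w(w,u,v,.01)[:2] for u,v in pts]); ax=(p[0]+p[1]-p[2]-p[3])/2
    print(n,p.mean(0).round(4),"len",np.linalg.norm(ax).round(4),"wid",np.linalg.norm((p[0]-p[1]+p[3]-p[2])/2).round(4),"ang",np.degrees(np.arctan2(ax[1],ax[0])).round(2))
ana("corners",[(276,147),(352,141),(359,260),(290,266)])
ana("screws",[(282,154),(346,149),(353,255),(294,260)])
g=cv2.cvtColor(w["color"],cv2.COLOR_RGB2GRAY)
hsv=cv2.cvtColor(w["color"],cv2.COLOR_RGB2HSV)
m=np.zeros_like(g); m[130:280,262:372]=(g>170)[130:280,262:372]
m=cv2.morphologyEx(m,3,np.ones((9,9)))
cs,_=cv2.findContours(m,0,2);c=max(cs,key=cv2.contourArea)
h=np.array([px2w(w,u,v,.01)[:2] for u,v in c[:,0]],np.float32)
r=cv2.minAreaRect(h); print(r, cv2.approxPolyDP(c,8,True)[:,0].tolist())
E
python3 plan.py .607 .126 .2 177.8
```

```text
corners [0.4146 0.2719] len 0.1229 wid 0.074 ang 131.27
screws [0.4145 0.2712] len 0.1096 wid 0.0628 ang 131.32
((0.41627728939056396, 0.2770378291606903), (0.0958687886595726, 0.13046804070472717), 40.11518478393555) [[341, 135], [275, 148], [279, 185], [294, 188], [295, 215], [279, 226], [290, 266], [359, 260], [357, 221], [371, 226], [371, 205], [356, 203], [353, 155], [366, 151]]
t 4.68 P [0.4158 0.2704 0.2313] a 125.75 q6 -16.4 g 0.0852 F [ 0.3  0.6 -0.1]
shift cm before turn [-22.89   7.08   3.13]  after turn [-19.66 -13.7    3.13]  turn rad -0.908
```

Jig: (0.4145, 0.2715), axis 131.3°, and the size matches. Next, the tray.

```bash

python3 -m crank '[8.5,-2.86,0.885,0.4,0, 8.5,-2.86,0.885,0.4,0, 8.5,-2.86,0.885,0.4,0, 8.5,-2.86,0.885,0.4,0, 8.5,-2.86,0.885,0.4,0, 8.5,-2.86,0.885,0.4,0, 8.5,-2.86,0.885,0.4,0, 8.5,-2.86,0.885,0.4,0]' >/dev/null
python3 -m crank '[8.5,0,0,0,-0.12, 8.5,0,0,0,-0.12, 8.5,0,0,0,-0.12, 8.5,0,0,0,-0.12, 8.5,0,0,0,-0.12, 8.5,0,0,0,-0.12, 8.5,0,0,0,-0.12, 8.5,0,0,0,-0.07]' >/dev/null
python3 plan.py .607 .126 .2 177.8
python3 - <<'E'
from h import *
w=optics.get_image("wrist");t=optics.get_image("top");save(w,"w_tray.png")
g=cv2.cvtColor(w["color"],cv2.COLOR_RGB2GRAY)
u,v=w2px(w,(.607,.126,.016));print(u,v)
m=np.zeros_like(g);m[:300]=(g<80)[:300]
n,lab,st,ce=cv2.connectedComponentsWithStats(m)
k=min((i for i in range(1,n) if st[i,4]>1500),key=lambda i:np.hypot(*(ce[i]-[u,v])));print(st[k],ce[k])
ys,xs=np.where(lab==k)
h=np.array([px2w(w,a,b,.016)[:2] for a,b in zip(xs,ys)],np.float32);print(cv2.minAreaRect(h))
E
```

```text
t 6.02 P [0.6074 0.1267 0.1992] a 178.16 q6 -87.3 g 0.0849 F [ 0.2 -0.  -0. ]
shift cm before turn [ 0.03 -0.07 -0.08]  after turn [ 0.03 -0.07 -0.08]  turn rad 0.006
318.77887318748856 215.91875105264222
[ 291   16   49   57 2167] [314.83525611  43.86848177]
((0.46486997604370117, 0.12745191156864166), (0.03909711912274361, 0.04108583927154541), 88.16273498535156)
```

View pics/w_tray.png

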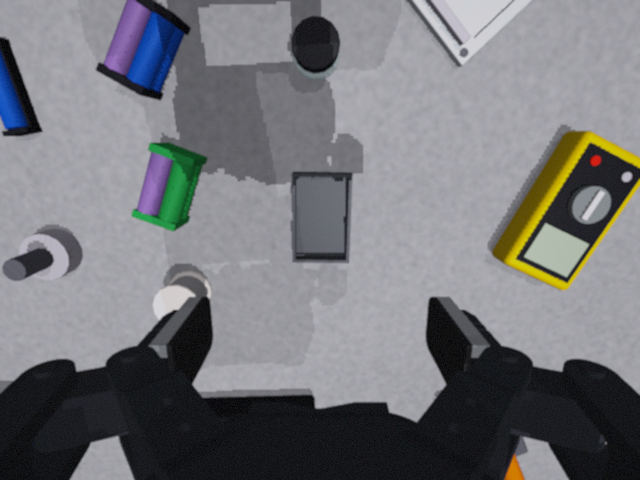

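The tray is at (321,217), aligned with the image, so the tool is centred to about 2 mm. The open tips sit 13 mm behind the TCP, as expected. I'll descend and grip.

```bash

python3 -m crank '[8.5,0.1,0.1,3,0, 8.5,0,0,3.5,0, 8.5,0,0,3.5,0, 8.5,0,0,3.5,0, 8.5,0,0,3,0, 8.5,0,0,2,0, 8.5,0,0,1.3,0, 8.5,0,0,0,0]' 40
python3 -m crank '[5,0,0,0,0, 5,0,0,0,0, 5,0,0,0,0, 5,0,0,0,0, 5,0,0,0,0, 5,0,0,0,0, 5,0,0,0,0, 5,0,0,0,0]' 40
python3 plan.py .4145 .2715 .08 131.3
```

```text
time_s: 6.78
position: [0.6049, 0.1276, -0.0017]
tool_rot: [[-0.999, 0.039, -0.005], [0.039, 0.999, -0.0], [0.005, -0.0, -1.0]]
ft_force: [-0.5, 1.1, -0.2]
grip_width: 0.0854
gripper_force: 0.0
time_s: 7.45
position: [0.6072, 0.1278, 0.003]
tool_rot: [[-0.999, 0.034, 0.003], [0.034, 0.999, 0.0], [-0.003, 0.0, -1.0]]
ft_force: [-0.2, -0.3, 6.9]
grip_width: 0.0528
gripper_force: 42.9
t 7.45 P [0.6072 0.1278 0.003 ] a 178.02 q6 -87.1 g 0.0528 F [-0.2 -0.3  6.9]
shift cm before turn [19.73 13.7  -7.76]  after turn [23.52 -4.99 -7.7 ]  turn rad 0.815
```

```bash

python3 -m crank '[5,0,0,-0.5,0, 5,0,0,-1,0, 5,0,0,-2,0, 5,0,0,-3,0, 5,0,0,-2,0, 5,0,0,-1,0, 5,0,0,0,0, 5,0,0,0,0]'
python3 plan.py .4145 .2715 .09 131.3
python3 - <<'E'
from h import *
w=optics.get_image("wrist");save(w,"w_held.png")
E
```

```text
time_s: 8.12
position: [0.6061, 0.1277, 0.0961]
tool_rot: [[-0.999, 0.034, -0.0], [0.034, 0.999, -0.0], [0.0, -0.0, -1.0]]
ft_force: [-0.3, 0.3, -1.8]
grip_width: 0.0525
gripper_force: 42.1
t 8.12 P [0.6061 0.1277 0.0961] a 178.06 q6 -87.1 g 0.0525 F [-0.3  0.3 -1.8]
shift cm before turn [19.64 13.72  0.62]  after turn [23.45 -4.9   0.61]  turn rad 0.816
```

View pics/w_held.png

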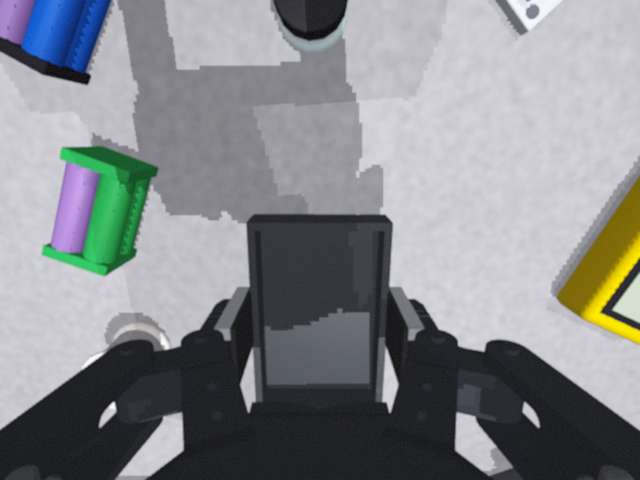

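The tray is held level: rim spans columns 248–392, front edge at row 215. Its centre sits about 1.5 mm behind the TCP along tool x, so I'll compensate. Now to the jig.

```bash

python3 -m crank '[5,2.47,1.73,0,0, 5,2.47,1.73,0,0, 5,2.47,1.73,0,0, 5,2.47,1.73,0,0, 5,2.47,1.73,0,0, 5,2.47,1.73,0,0, 5,2.47,1.73,0,0, 5,2.47,1.73,0,0]' >/dev/null
python3 -m crank '[5,0,0,0,0.102, 5,0,0,0,0.102, 5,0,0,0,0.102, 5,0,0,0,0.102, 5,0,0,0,0.102, 5,0,0,0,0.102, 5,0,0,0,0.102, 5,0,0,0,0.102]' >/dev/null
python3 -m crank '[5,0,0,0,0, 5,0,0,0.5,0, 5,0,0,0.5,0, 5,0,0,1,0, 5,0,0,1,0, 5,0,0,1,0, 5,0,0,0,0, 5,0,0,0,0]' 
python3 plan.py .4135 .2726 .013 131.3
python3 - <<'E'
from h import *
w=optics.get_image("wrist");save(w,"w_overjig.png")
E
```

```text
time_s: 10.17
position: [0.4132, 0.2725, 0.0557]
tool_rot: [[-0.661, 0.75, -0.002], [0.75, 0.661, -0.001], [0.001, -0.002, -1.0]]
ft_force: [0.3, -0.1, 0.7]
grip_width: 0.0529
gripper_force: 42.1
t 10.17 P [0.4132 0.2725 0.0557] a 131.38 q6 -21.7 g 0.0529 F [ 0.3 -0.1  0.7]
shift cm before turn [-0.02  0.03  4.27]  after turn [-0.01  0.02  4.27]  turn rad 0.001
```

View pics/w_overjig.png

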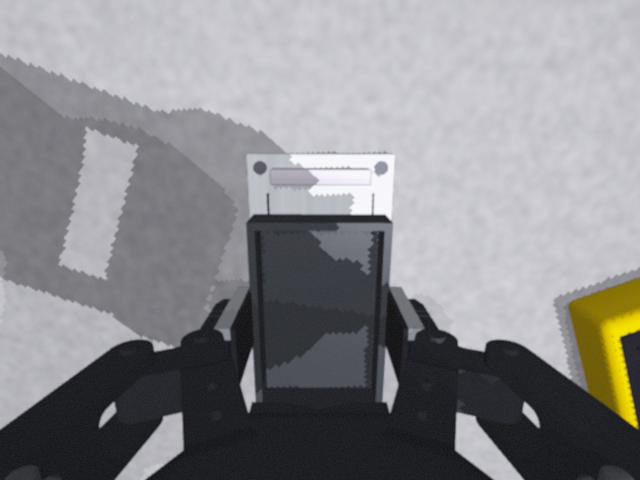

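The tray (248–392) is centred and parallel over the jig (247–394). Lowering.

```bash

python3 -m crank '[5,0,0,1,0, 5,0,0,1,0, 5,0,0,1,0, 5,0,0,0.6,0, 5,0,0,0.3,0, 5,0,0,0.2,0, 5,0,0,0.1,0, 5,0,0,0,0]' 
python3 -m crank '[5,0,0,0.1,0, 5,0,0,0,0, 8.5,0,0,0,0, 8.5,0,0,0,0, 8.5,0,0,0,0, 8.5,0,0,0,0, 8.5,0,0,0,0, 8.5,0,0,0,0]' 
python3 -m crank '[8.5,0,0,-2,0, 8.5,0,0,-3,0, 8.5,0,0,-4,0, 8.5,0,0,-4,0, 8.5,0,0,-4,0, 8.5,0,0,-3,0, 8.5,0,0,0,0, 8.5,0,0,0,0]' 
python3 plan.py .461 -.010 .2 148.8
python3 - <<'E'
from h import *
w=optics.get_image("wrist");save(w,"w_placed.png",(200,80,440,300),2.5)
E
```

```text
time_s: 10.88
position: [0.4137, 0.2728, 0.0146]
tool_rot: [[-0.66, 0.751, 0.0], [0.751, 0.66, 0.0], [-0.0, 0.0, -1.0]]
ft_force: [0.7, -0.6, 0.0]
grip_width: 0.0531
gripper_force: 42.1
time_s: 11.55
position: [0.4136, 0.2727, 0.0133]
tool_rot: [[-0.66, 0.751, -0.0], [0.751, 0.66, 0.0], [0.0, -0.0, -1.0]]
ft_force: [-0.2, 0.8, 0.4]
grip_width: 0.0851
gripper_force: 0.0
time_s: 12.22
position: [0.4139, 0.2729, 0.2145]
tool_rot: [[-0.66, 0.751, 0.003], [0.751, 0.66, 0.001], [-0.001, 0.003, -1.0]]
ft_force: [0.2, 0.1, -1.2]
grip_width: 0.0851
gripper_force: 0.0
t 12.22 P [0.4139 0.2729 0.2145] a 131.31 q6 -21.6 g 0.0851 F [ 0.2  0.1 -1.2]
shift cm before turn [-24.35 -15.14   1.44]  after turn [-18.68 -21.75   1.45]  turn rad -0.305
```

View pics/w_placed.png

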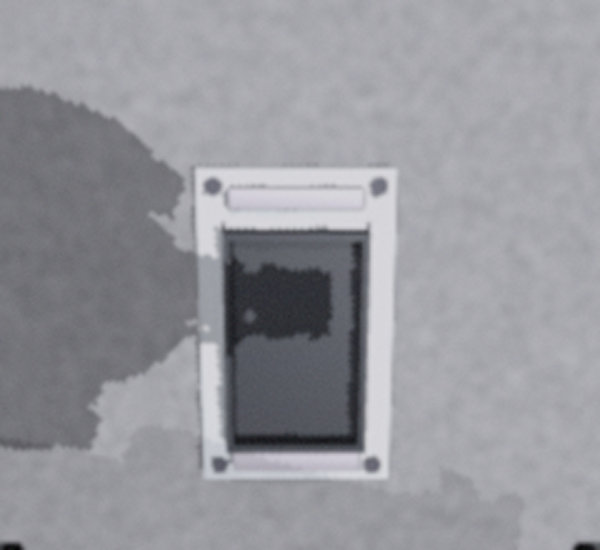

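```bash
python3 - <<'E'
from h import *
w=optics.get_image("wrist")
def f(pts,z):
    p=np.array([px2w(w,200+u/2.5,80+v/2.5,z)[:2] for u,v in pts]);ax=(p[0]+p[1]-p[2]-p[3])/2;print(p.mean(0).round(4),np.linalg.norm(ax).round(4),np.degrees(np.arctan2(ax[1],ax[0])).round(2));return p.mean(0)
a=f([(222,231),(368,231),(363,450),(232,450)],.026)
b=f([(195,168),(396,168),(387,478),(205,478)],.010)
c=f([(212,187),(379,186),(372,464),(220,464)],.010)
ax=np.array([np.cos(np.radians(131.3)),np.sin(np.radians(131.3))]);print((a-b)@ax,(a-c)@ax)
E
```

```text
[0.4143 0.27  ] 0.0831 131.93
[0.4127 0.2714] 0.1222 131.37
[0.4129 0.2712] 0.1095 131.39
-0.0020982702949130377 -0.0017754646297626414
```

The tray is on the jig, about 2 mm off along x, which is fine. Next, the block.

```bash

python3 -m crank '[8.5,-3.04,-1.89,0.2,0, 8.5,-3.04,-1.89,0.2,0, 8.5,-3.04,-1.89,0.2,0, 8.5,-3.04,-1.89,0.2,0, 8.5,-3.04,-1.89,0.2,0, 8.5,-3.04,-1.89,0.2,0, 8.5,-3.04,-1.89,0.2,0, 8.5,-3.04,-1.89,0,0]' >/dev/null
python3 -m crank '[8.5,0,0,0,-0.1, 8.5,0,0,0,-0.1, 8.5,0,0,0,-0.105, 8.5,0,0,0,0, 8.5,0,0,0,0, 8.5,0,0,0,0, 8.5,0,0,0,0, 8.5,0,0,0,0]' >/dev/null
python3 plan.py .461 -.010 .018 148.8
python3 - <<'E'
from h import *
w=optics.get_image("wrist");save(w,"w_block.png",(200,80,440,300),2.5)
print(w2px(w,(.461,-.010,.038)))
K=np.array(w["intrinsics"])
np.savez("wblk.npz",**{k:np.array(w[k]) for k in("color","intrinsics","pose")})
E
```

```text
t 13.65 P [ 0.4605 -0.0096  0.1991] a 148.73 q6 -74.7 g 0.0847 F [-0.7 -0.1  0.4]
shift cm before turn [-0.07 -0.   18.11]  after turn [-0.06 -0.   18.11]  turn rad -0.001
(np.float64(319.6180068800613), np.float64(221.95983067764791))
```

View pics/w_block.png

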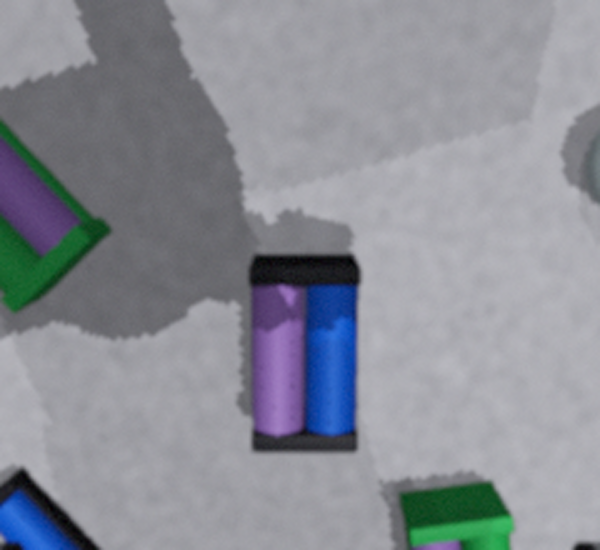

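```bash
python3 - <<'E'
from h import *
w=np.load("wblk.npz")
a=np.radians(148.8);X=np.array([np.cos(a),np.sin(a)]);Y=np.array([np.sin(a),-np.cos(a)])
for n,z in(("top",.038),("bottom",0)):
  for sx in(1,-1):
    print(n,sx,[tuple(np.round([(u-200)*2.5,(v-80)*2.5])) for sy in(-1,1) for u,v in [w2px(w,[*(np.array([.461,-.010])+X*.034*sx+Y*.019*sy),z])]])
E
```

```text
top 1 [(np.float64(242.0), np.float64(256.0)), (np.float64(356.0), np.float64(255.0))]
top -1 [(np.float64(246.0), np.float64(449.0)), (np.float64(353.0), np.float64(449.0))]
bottom 1 [(np.float64(248.0), np.float64(244.0)), (np.float64(349.0), np.float64(244.0))]
bottom -1 [(np.float64(251.0), np.float64(418.0)), (np.float64(347.0), np.float64(418.0))]
```

The block matches its prediction: top face at columns 250–360, rows 255–450 in the crop, offset about 1.5 mm in tool y. Grasping it high so the fingers clear the tray rim.

```bash

python3 -m crank '[8.5,0,0.15,2,0, 8.5,0,0,3.5,0, 8.5,0,0,3.5,0, 8.5,0,0,3.5,0, 8.5,0,0,3,0, 8.5,0,0,1.7,0, 8.5,0,0,0.9,0, 8.5,0,0,0,0]' 
python3 -m crank '[3,0,0,0,0, 3,0,0,0,0, 3,0,0,0,0, 3,0,0,0,0, 3,0,0,0,0, 3,0,0,0,0, 3,0,0,0,0, 3,0,0,0,0]' 45
python3 -m crank '[3,0,0,-0.5,0, 3,0,0,-1,0, 3,0,0,-2,0, 3,0,0,-3,0, 3,0,0,-3,0, 3,0,0,-1.5,0, 3,0,0,0,0, 3,0,0,0,0]'
python3 plan.py .415 .270 .129 131.5
python3 - <<'E'
from h import *
w=optics.get_image("wrist");save(w,"w_blkheld.png",None,.8)
E
```

```text
time_s: 14.37
position: [0.4608, -0.0083, 0.0171]
tool_rot: [[-0.855, 0.519, -0.003], [0.519, 0.855, 0.001], [0.003, -0.001, -1.0]]
ft_force: [-0.5, -0.0, 0.3]
grip_width: 0.0848
gripper_force: 0.0
time_s: 15.03
position: [0.4619, -0.0086, 0.0195]
tool_rot: [[-0.855, 0.518, 0.002], [0.518, 0.855, -0.001], [-0.002, 0.001, -1.0]]
ft_force: [-0.7, 0.5, 8.4]
grip_width: 0.0369
gripper_force: 45.6
time_s: 15.7
position: [0.4612, -0.0085, 0.1287]
tool_rot: [[-0.855, 0.518, 0.001], [0.518, 0.855, -0.0], [-0.001, 0.0, -1.0]]
ft_force: [-0.7, 0.1, -2.0]
grip_width: 0.037
gripper_force: 45.7
t 15.7 P [ 0.4612 -0.0085  0.1287] a 148.79 q6 -74.6 g 0.037 F [-0.7  0.1 -2. ]
shift cm before turn [18.39 21.42 -0.05]  after turn [23.92 14.99 -0.03]  turn rad 0.302
```

View pics/w_blkheld.png

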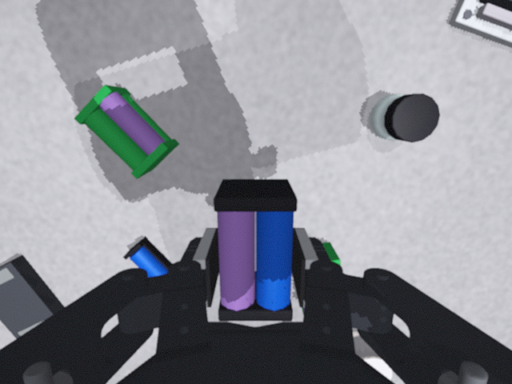

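The block is held level and centred in tool x to within about 1 mm. Moving it over the tray.

```bash

python3 -m crank '[3,2.3,2.69,0,0, 3,2.3,2.69,0,0, 3,2.3,2.69,0,0, 3,2.3,2.69,0,0, 3,2.3,2.69,0,0, 3,2.3,2.69,0,0, 3,2.3,2.69,0,0, 3,2.3,2.69,0,0]' >/dev/null
python3 -m crank '[3,0,0,0,0.1, 3,0,0,0,0.1, 3,0,0,0,0.1, 3,0,0,1.5,0, 3,0,0,2,0, 3,0,0,2,0, 3,0,0,1.4,0, 3,0,0,0,0]' 
python3 plan.py .415 .2708 .033 131.5
```

```text
time_s: 17.08
position: [0.4133, 0.2701, 0.0556]
tool_rot: [[-0.664, 0.748, -0.008], [0.748, 0.664, -0.003], [0.003, -0.007, -1.0]]
ft_force: [-0.5, 0.6, -2.0]
grip_width: 0.0369
gripper_force: 45.9
t 17.08 P [0.4133 0.2701 0.0556] a 131.59 q6 -22.2 g 0.0369 F [-0.5  0.6 -2. ]
shift cm before turn [-0.06  0.19  2.26]  after turn [-0.05  0.17  2.26]  turn rad 0.002
```

```bash

python3 -m crank '[3,0,0,0,0, 3,0,0.05,0,0, 3,0,0,0,0, 3,0,0,0,0, 3,0,0,0,0, 3,0,0,0,0, 3,0,0,0,0, 3,0,0,0,0]' 
python3 plan.py .415 .2708 .033 131.5
```

```text
time_s: 17.75
position: [0.4159, 0.2712, 0.0595]
tool_rot: [[-0.664, 0.748, 0.0], [0.748, 0.664, 0.0], [-0.0, 0.0, -1.0]]
ft_force: [-0.4, -0.4, -1.7]
grip_width: 0.0372
gripper_force: 45.9
t 17.75 P [0.4159 0.2712 0.0595] a 131.6 q6 -22.2 g 0.0372 F [-0.4 -0.4 -1.7]
shift cm before turn [ 0.03 -0.1   2.65]  after turn [ 0.03 -0.1   2.65]  turn rad 0.002
```

```bash

python3 -m crank '[3,0.05,-0.1,0,0, 3,0,0,0.7,0, 3,0,0,0.7,0, 3,0,0,0.5,0, 3,0,0,0.3,0, 3,0,0,0.2,0, 3,0,0,0.1,0, 3,0,0,0,0]' 
python3 -m crank '[3,0,0,0.1,0, 3,0,0,0.1,0, 3,0,0,0,0, 3,0,0,0,0, 3,0,0,0,0, 3,0,0,0,0, 3,0,0,0,0, 3,0,0,0,0]'
python3 plan.py .415 .2708 .0315 131.5
```

```text
time_s: 18.42
position: [0.4148, 0.2709, 0.0341]
tool_rot: [[-0.664, 0.748, -0.0], [0.748, 0.664, -0.0], [0.0, -0.0, -1.0]]
ft_force: [-0.1, -0.7, -1.3]
grip_width: 0.0375
gripper_force: 46.0
time_s: 19.08
position: [0.4149, 0.271, 0.0325]
tool_rot: [[-0.664, 0.748, 0.0], [0.748, 0.664, 0.0], [-0.0, 0.001, -1.0]]
ft_force: [-0.6, 0.0, 2.0]
grip_width: 0.0372
gripper_force: 46.5
t 19.08 P [0.4149 0.271  0.0325] a 131.6 q6 -22.2 g 0.0372 F [-0.6  0.   2. ]
shift cm before turn [-0.02 -0.01  0.1 ]  after turn [-0.02 -0.01  0.1 ]  turn rad 0.002
```

It touched down at the expected height. Release, rise and check.

```bash

python3 -m crank '[8.5,0,0,0,0, 8.5,0,0,0,0, 8.5,0,0,0,0, 8.5,0,0,0,0, 8.5,0,0,0,0, 8.5,0,0,-0.5,0, 8.5,0,0,-1,0, 8.5,0,0,-2,0]' >/dev/null
python3 -m crank '[8.5,0,0,-3,0, 8.5,0,0,-3,0, 8.5,0,0,-3,0, 8.5,0,0,-3,0, 8.5,0,0,-2,0, 8.5,0,0,-1,0, 8.5,0,0,0,0, 8.5,0,0,0,0]' 
python3 - <<'E'
from h import *
w=optics.get_image("wrist");save(w,"w_blkin.png",(200,60,440,280),2.5)
a=np.radians(131.6);X=np.array([np.cos(a),np.sin(a)]);Y=np.array([np.sin(a),-np.cos(a)])
for n,c,z,hx,hy in(("tray",(.415,.2708),.026,.042,.027),("block",(.415,.2708),.051,.034,.019)):
  for sx in(1,-1):
    print(n,sx,[(int((u-200)*2.5),int((v-60)*2.5)) for sy in(-1,1) for u,v in [w2px(w,[*(np.array(c)+X*hx*sx+Y*hy*sy),z])]])
E
python3 plan.py .438 -.281 .2 175.7
python3 plan.py .438 -.281 .2 -4.3
```

```text
time_s: 20.42
position: [0.4146, 0.2709, 0.2174]
tool_rot: [[-0.664, 0.748, 0.0], [0.748, 0.664, 0.0], [-0.0, 0.0, -1.0]]
ft_force: [-1.0, -0.1, -0.5]
grip_width: 0.0849
gripper_force: 0.0
tray 1 [(225, 272), (373, 272)]
tray -1 [(229, 491), (368, 491)]
block 1 [(243, 301), (355, 301)]
block -1 [(246, 492), (352, 492)]
t 20.47 P [0.4144 0.2708 0.2167] a 131.6 q6 -22.2 g 0.0854 F [-0.7 -1.1 -0.2]
shift cm before turn [-42.83 -34.86   1.68]  after turn [ -6.49 -54.85   1.67]  turn rad -0.77
t 20.47 P [0.4144 0.2708 0.2167] a 131.6 q6 -22.2 g 0.0854 F [-0.7 -1.1 -0.2]
shift cm before turn [-42.83 -34.86   1.68]  after turn [ 6.49 54.85  1.67]  turn rad 2.372
```

View pics/w_blkin.png

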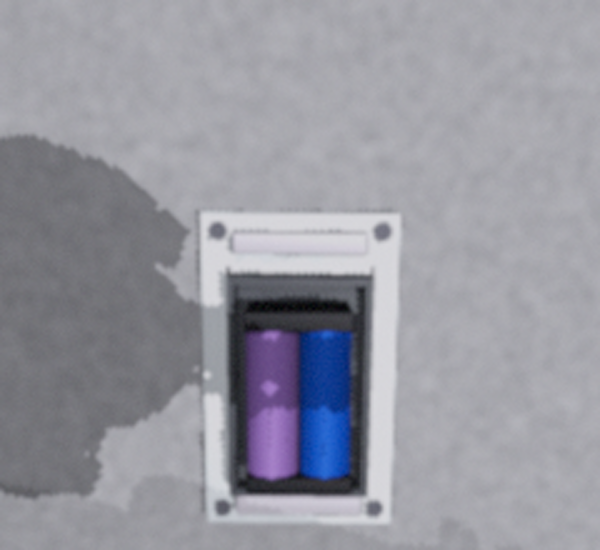

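The block stands in the tray as predicted, columns 244–355, centred. On to the cover.

```bash

python3 -m crank '[8.5,-2.68,-2.18,0.1,0, 8.5,-2.68,-2.18,0.1,0, 8.5,-2.68,-2.18,0.1,0, 8.5,-2.68,-2.18,0.1,0, 8.5,-2.68,-2.18,0.1,0, 8.5,-2.68,-2.18,0.1,0, 8.5,-2.68,-2.18,0.1,0, 8.5,-2.68,-2.18,0.1,0]' >/dev/null
python3 -m crank '[8.5,-2.68,-2.18,0.1,0, 8.5,-2.68,-2.18,0.1,0, 8.5,-2.68,-2.18,0.1,0, 8.5,-2.68,-2.18,0.1,0, 8.5,-2.68,-2.18,0.1,0, 8.5,-2.68,-2.18,0.1,0, 8.5,-2.68,-2.18,0.1,0, 8.5,-2.68,-2.18,0.1,0]' >/dev/null
python3 -m crank '[8.5,0,0,0,-0.11, 8.5,0,0,0,-0.11, 8.5,0,0,0,-0.11, 8.5,0,0,0,-0.11, 8.5,0,0,0,-0.11, 8.5,0,0,0,-0.11, 8.5,0,0,0,-0.11, 8.5,0,0,0,0]' >/dev/null
python3 -m crank '[8.5,0,0,0,0, 8.5,0,0,0,0, 8.5,0,0,0,0, 8.5,0,0,0,0, 8.5,0,0,0,0, 8.5,0,0,0,0, 8.5,0,0,0,0, 8.5,0,0,0,0]' >/dev/null
python3 plan.py .438 -.281 .002 175.7
python3 - <<'E'
from h import *
w=optics.get_image("wrist");save(w,"w_cover.png",(200,80,440,300),2.5)
a=np.radians(175.7);X=np.array([np.cos(a),np.sin(a)]);Y=np.array([np.sin(a),-np.cos(a)])
for sx in(1,-1):
    print(sx,[(int((u-200)*2.5),int((v-80)*2.5)) for sy in(-1,1) for u,v in [w2px(w,[*(np.array((.438,-.281))+X*.042*sx+Y*.027*sy),.016])]])
E
```

```text
t 23.13 P [ 0.4386 -0.2813  0.2013] a 175.7 q6 -131.4 g 0.0848 F [-0.2 -0.   0.3]
shift cm before turn [ 0.06  0.02 19.93]  after turn [ 0.06  0.02 19.93]  turn rad 0.0
1 [(223, 222), (375, 222)]
-1 [(228, 445), (370, 445)]
```

View pics/w_cover.png

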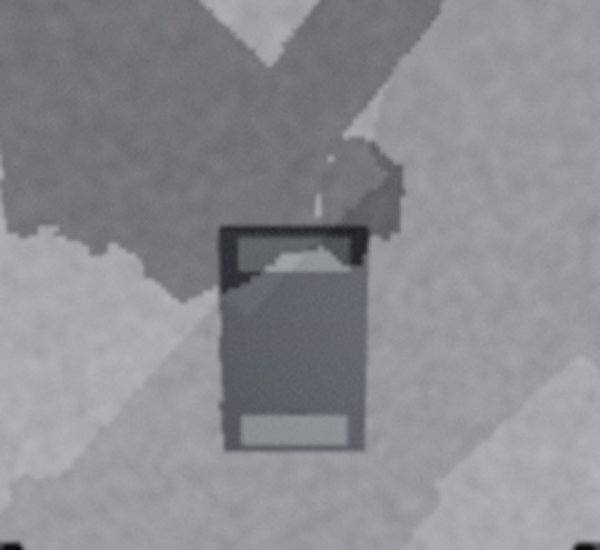

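The cover lies at crop (293,338), about 2 mm off in both -x and -y of the tool. Correct and grasp.

```bash

python3 -m crank '[8.5,-0.13,-0.2,3,0, 8.5,0,0,3.5,0, 8.5,0,0,3.5,0, 8.5,0,0,3.5,0, 8.5,0,0,3,0, 8.5,0,0,2,0, 8.5,0,0,1.3,0, 8.5,0,0,0,0]' 40
python3 -m crank '[5,0,0,0,0, 5,0,0,0,0, 5,0,0,0,0, 5,0,0,0,0, 5,0,0,0,0, 5,0,0,0,0, 5,0,0,0,0, 5,0,0,0,0]' 40
python3 -m crank '[5,0,0,-0.5,0, 5,0,0,-1,0, 5,0,0,-3,0, 5,0,0,-4,0, 5,0,0,-4,0, 5,0,0,-1.5,0, 5,0,0,0,0, 5,0,0,0,0]'
python3 plan.py .415 .2708 .142 131.6
python3 - <<'E'
from h import *
w=optics.get_image("wrist");save(w,"w_covheld.png",(190,140,450,440),2)
E
```

```text
time_s: 23.85
position: [0.4388, -0.2825, 0.0009]
tool_rot: [[-0.997, 0.075, -0.003], [0.075, 0.997, 0.003], [0.004, 0.003, -1.0]]
ft_force: [-0.0, 0.4, -0.4]
grip_width: 0.0848
gripper_force: 0.0
time_s: 24.52
position: [0.4403, -0.2839, 0.0048]
tool_rot: [[-0.997, 0.075, 0.002], [0.075, 0.997, -0.002], [-0.002, -0.002, -1.0]]
ft_force: [-1.0, 1.0, 6.7]
grip_width: 0.0524
gripper_force: 42.6
time_s: 25.18
position: [0.4398, -0.2834, 0.1445]
tool_rot: [[-0.997, 0.075, 0.002], [0.075, 0.997, -0.002], [-0.002, -0.002, -1.0]]
ft_force: [0.5, -0.0, -0.3]
grip_width: 0.0523
gripper_force: 42.3
t 25.18 P [ 0.4398 -0.2834  0.1445] a 175.72 q6 -131.5 g 0.0523 F [ 0.5 -0.  -0.3]
shift cm before turn [ 6.61 55.08  0.16]  after turn [43.09 34.94  0.25]  turn rad 0.77
```

View pics/w_covheld.png

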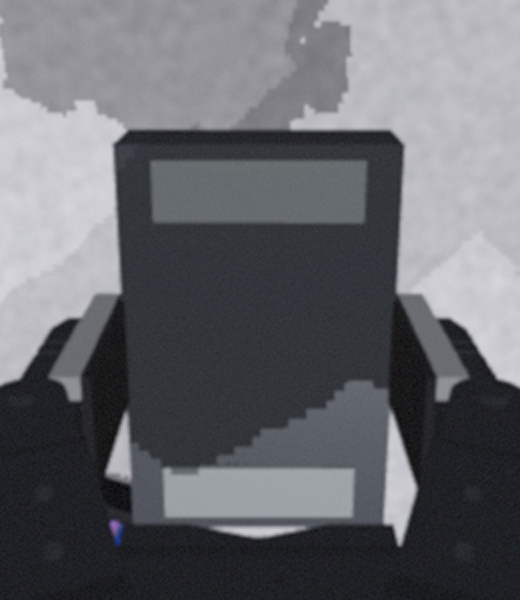

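The cover is held level (columns 247–392 in full frame, rows 213–402), centred on the TCP to within 1 mm. Carrying it over.

```bash

python3 -m crank '[5,0.42,3.45,0,0, 5,0.42,3.45,0,0, 5,0.42,3.45,0,0, 5,0.42,3.45,0,0, 5,0.42,3.45,0,0, 5,0.42,3.45,0,0, 5,0.42,3.45,0,0, 5,0.42,3.45,0,0]' >/dev/null
python3 -m crank '[5,0.42,3.45,0,0, 5,0.42,3.45,0,0, 5,0.42,3.45,0,0, 5,0.42,3.45,0,0, 5,0.42,3.45,0,0, 5,0.42,3.45,0,0, 5,0.42,3.45,0,0, 5,0.42,3.45,0,0]' >/dev/null
python3 -m crank '[5,0,0,0,0.11, 5,0,0,0,0.11, 5,0,0,0,0.11, 5,0,0,0,0.11, 5,0,0,0,0.11, 5,0,0,0,0.11, 5,0,0,0,0.11, 5,0,0,0,0]' >/dev/null
python3 -m crank '[5,0,0,2,0, 5,0,0,2,0, 5,0,0,2,0, 5,0,0,1,0, 5,0,0,0,0, 5,0,0,0,0, 5,0,0,0,0, 5,0,0,0,0]' 
python3 plan.py .4145 .2715 .0425 131.6
```

```text
time_s: 27.9
position: [0.4143, 0.2722, 0.074]
tool_rot: [[-0.665, 0.747, 0.001], [0.747, 0.665, 0.0], [-0.0, 0.001, -1.0]]
ft_force: [0.1, 0.1, -0.5]
grip_width: 0.0527
gripper_force: 42.3
t 27.9 P [0.4143 0.2722 0.074 ] a 131.65 q6 -22.1 g 0.0527 F [ 0.1  0.1 -0.5]
shift cm before turn [-0.06 -0.04  3.15]  after turn [-0.07 -0.04  3.15]  turn rad 0.001
```

```bash

python3 -m crank '[5,-0.06,-0.04,0.5,0, 5,0,0,0.5,0, 5,0,0,0.5,0, 5,0,0,0.4,0, 5,0,0,0.3,0, 5,0,0,0,0, 5,0,0,0,0, 5,0,0,0,0]' 
python3 -m crank '[5,0,0,0.3,0, 5,0,0,0.2,0, 5,0,0,0.2,0, 5,0,0,0.1,0, 5,0,0,0,0, 5,0,0,0,0, 5,0,0,0,0, 5,0,0,0,0]'
python3 plan.py .4145 .2715 .0425 131.6
```

```text
time_s: 28.57
position: [0.4142, 0.2714, 0.0514]
tool_rot: [[-0.664, 0.748, 0.0], [0.748, 0.664, 0.0], [-0.0, 0.0, -1.0]]
ft_force: [0.7, 0.5, -0.0]
grip_width: 0.0525
gripper_force: 42.3
time_s: 29.23
position: [0.4141, 0.2714, 0.0434]
tool_rot: [[-0.664, 0.748, 0.0], [0.748, 0.664, 0.0], [-0.0, 0.0, -1.0]]
ft_force: [0.7, 0.3, -0.2]
grip_width: 0.0531
gripper_force: 42.4
t 29.23 P [0.4141 0.2714 0.0434] a 131.6 q6 -22.1 g 0.0531 F [ 0.7  0.3 -0.2]
shift cm before turn [-0.02  0.04  0.09]  after turn [-0.02  0.04  0.09]  turn rad -0.0
```

No contact yet; the cover already overlaps the block without touching it. Lowering in small steps until it touches.

```bash

python3 -m crank '[5,0,0,0.05,0, 5,0,0,0.05,0, 5,0,0,0,0, 5,0,0,0,0, 5,0,0,0,0, 5,0,0,0,0, 5,0,0,0,0, 5,0,0,0,0]' | grep -E "posi|ft_"
python3 -m crank '[5,0,0,0.05,0, 5,0,0,0.05,0, 5,0,0,0,0, 5,0,0,0,0, 5,0,0,0,0, 5,0,0,0,0, 5,0,0,0,0, 5,0,0,0,0]' | grep -E "posi|ft_"
```

```text
position: [0.4142, 0.2714, 0.0429]
ft_force: [-1.3, -0.2, 6.6]
position: [0.4142, 0.2714, 0.0428]
ft_force: [-4.6, -2.2, 17.5]
```

Contact at 0.043, the expected home height. Relax, release and rise.

```bash

python3 -m crank '[5,0,0,-0.1,0, 5,0,0,0,0, 8.5,0,0,0,0, 8.5,0,0,0,0, 8.5,0,0,0,0, 8.5,0,0,0,0, 8.5,0,0,0,0, 8.5,0,0,-1,0]' | grep -E "posi|ft_"
python3 -m crank '[8.5,0,0,-2,0, 8.5,0,0,-3,0, 8.5,0,0,-3,0, 8.5,0,0,-3,0, 8.5,0,0,-3,0, 8.5,0,0,-2,0, 8.5,0,0,0,0, 8.5,0,0,0,0]' | grep -E "posi|ft_"
python3 - <<'E'
from h import *
w=optics.get_image("wrist");np.savez("wcov.npz",**{k:np.array(w[k]) for k in("color","intrinsics","pose")})
t=optics.get_image("top")
a=np.radians(131.6);X=np.array([np.cos(a),np.sin(a)]);Y=np.array([np.sin(a),-np.cos(a)])
# pale bars on cover
g=cv2.cvtColor(w["color"],cv2.COLOR_RGB2GRAY)
c=w2px(w,(.4145,.2715,.054));print("pred centre",c)
for sx in(1,-1): print([tuple(np.round(w2px(w,[*(np.array((.4145,.2715))+X*.042*sx+Y*.027*sy),.054]))) for sy in(-1,1)])
u,v=map(int,c); print("cols",g[v,u-50:u+50:2].tolist(),u-50); print("rows",g[v-70:v+70:2,u].tolist(),v-70)
for r in spotter.look_for(w,"cover_c")[:2]: print("cover",r["score"],px2w(w,r["at"][0]*640,r["at"][1]*480,.054).round(4))
for r in spotter.look_for(t,"weight_c")[:2]: print("weight",r["score"],r["at"][0]*640,r["at"][1]*480,px2w(t,r["at"][0]*640,r["at"][1]*480,.03).round(4))
# disc circle fit in top picture
tg=cv2.cvtColor(t["color"],cv2.COLOR_RGB2GRAY)[155:205,345:400]
m=(tg>150).astype(np.uint8);cs,_=cv2.findContours(m,0,2);k=max(cs,key=cv2.contourArea)
(cx,cy),r=cv2.minEnclosingCircle(k);print("disc",cx+345,cy+155,r,px2w(t,cx+345,cy+155,.022).round(4))
kk=np.argwhere(tg<70); print("knob px",kk.mean(0)[::-1]+[345,155],kk.min(0)[::-1]+[345,155],kk.max(0)[::-1]+[345,155])
E
```

```text
position: [0.4133, 0.2711, 0.0511]
ft_force: [-0.9, 0.0, -0.9]
position: [0.4142, 0.2714, 0.2128]
ft_force: [-0.3, -0.1, -1.2]
pred centre (np.float64(319.60182329966614), np.float64(221.56565007043696))
[(np.float64(287.0), np.float64(172.0)), (np.float64(352.0), np.float64(172.0))]
[(np.float64(289.0), np.float64(268.0)), (np.float64(350.0), np.float64(268.0))]
cols [170, 169, 167, 167, 168, 151, 148, 156, 158, 121, 50, 47, 47, 47, 46, 49, 51, 52, 49, 50, 50, 54, 46, 50, 51, 46, 50, 50, 47, 47, 48, 46, 49, 48, 46, 47, 44, 45, 71, 98, 118, 203, 215, 214, 203, 171, 167, 168, 168, 169] 269
rows [212, 176, 212, 213, 206, 195, 195, 213, 184, 155, 80, 102, 126, 157, 157, 155, 156, 156, 155, 154, 107, 87, 52, 51, 47, 52, 50, 50, 47, 46, 50, 49, 44, 50, 50, 46, 47, 46, 67, 88, 93, 90, 89, 90, 90, 90, 87, 86, 86, 86, 94, 145, 148, 149, 149, 148, 148, 124, 108, 194, 175, 156, 159, 160, 158, 156, 154, 155, 156, 162] 151
cover 0.87 [0.4146 0.2728 0.054 ]
weight 0.65 374.4 180.192 [ 0.6324 -0.1312  0.03  ]
disc 373.7142848968506 178.5714282989502 11.293949127197266 [ 0.638  -0.1312  0.022 ]
knob px [373.97619048 180.11904762] [370 176] [378 183]
```

The cover edges match the prediction (columns 288–350, rows 171–268), so it is home at (0.4145, 0.2715). Now the weight.

```bash
python3 plan.py .635 -.131 .2 131.6
```

```text
t 32.1 P [0.4137 0.2712 0.2111] a 131.6 q6 -22.1 g 0.085 F [-1.2 -0.1  0.7]
shift cm before turn [-44.77 -10.15   1.09]  after turn [-44.77 -10.15   1.11]  turn rad -0.0
```

```bash

python3 -m crank '[6,-2.8,-0.63,0,0, 6,-2.8,-0.63,0,0, 6,-2.8,-0.63,0,0, 6,-2.8,-0.63,0,0, 6,-2.8,-0.63,0,0, 6,-2.8,-0.63,0,0, 6,-2.8,-0.63,0,0, 6,-2.8,-0.63,0,0]' >/dev/null
python3 -m crank '[6,-2.8,-0.63,0,0, 6,-2.8,-0.63,0,0, 6,-2.8,-0.63,0,0, 6,-2.8,-0.63,0,0, 6,-2.8,-0.63,0,0, 6,-2.8,-0.63,0,0, 6,-2.8,-0.63,0,0, 6,-2.8,-0.63,0,0]' >/dev/null
python3 -m crank '[6,0,0,0.5,0, 6,0,0,0.5,0, 6,0,0,0,0, 6,0,0,0,0, 6,0,0,0,0, 6,0,0,0,0, 6,0,0,0,0, 6,0,0,0,0]' >/dev/null
python3 plan.py .635 -.131 .2 131.6
python3 - <<'E'
from h import *
w=optics.get_image("wrist");save(w,"w_weight.png",(200,100,440,320),2.5)
np.savez("wwt.npz",**{k:np.array(w[k]) for k in("color","intrinsics","pose")})
for z in(0,.022,.056):u,v=w2px(w,(.635,-.131,z));print(z,(u-200)*2.5,(v-100)*2.5)
for r in spotter.look_for(w,"weight_c")[:2]: print(r)
E
```

```text
t 34.1 P [ 0.6361 -0.1302  0.2027] a 131.62 q6 -63.6 g 0.0599 F [0.3 0.5 1. ]
shift cm before turn [ 0.02 -0.13  0.27]  after turn [ 0.02 -0.13  0.27]  turn rad 0.0
0 295.19076088483916 278.38850829624494
0.022 295.09421412111794 290.0210102558404
0.056 294.9179347428384 311.2601500699059
{'at': [0.4961, 0.4512], 'score': 0.56}
```

View pics/w_weight.png

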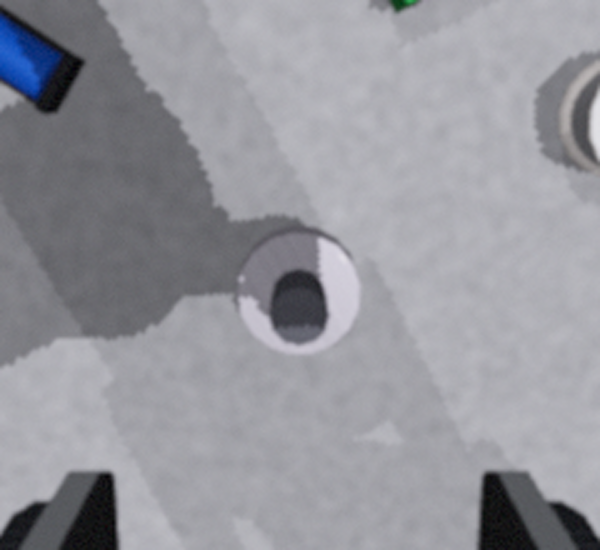

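The weight's disc centre is at crop (299,292) and the knob top at (299,314), within 2 mm of prediction. Gripping the knob.

```bash

python3 -m crank '[6,-0.08,0,3,0, 6,0,0,3.5,0, 6,0,0,3.5,0, 6,0,0,3,0, 6,0,0,2.5,0, 6,0,0,1.5,0, 6,0,0,0.5,0, 6,0,0,0,0]' 60 | grep -E "posi|ft_"
python3 -m crank '[1,0,0,0,0, 1,0,0,0,0, 1,0,0,0,0, 1,0,0,0,0, 1,0,0,0,0, 1,0,0,0,0, 1,0,0,0,0, 1,0,0,0,0]' 60 | grep -E "posi|ft_|grip"
python3 -m crank '[1,0,0,-0.5,0, 1,0,0,-1,0, 1,0,0,-3,0, 1,0,0,-4,0, 1,0,0,-4,0, 1,0,0,-1.5,0, 1,0,0,0,0, 1,0,0,0,0]' | grep -E "posi|ft_|grip"
python3 plan.py .4145 .2715 .165 131.6
```

```text
position: [0.6363, -0.131, 0.0263]
ft_force: [-0.5, -0.7, 0.7]
position: [0.6374, -0.1313, 0.0288]
ft_force: [-0.7, 0.8, 6.4]
grip_width: 0.0184
gripper_force: 58.4
position: [0.6363, -0.1311, 0.1673]
ft_force: [-0.5, -0.1, -5.1]
grip_width: 0.0181
gripper_force: 59.3
t 36.2 P [ 0.6363 -0.1311  0.1673] a 131.59 q6 -63.7 g 0.0181 F [-0.5 -0.1 -5.1]
shift cm before turn [44.83 10.14  0.23]  after turn [44.83 10.14  0.23]  turn rad -0.0
```

```bash

python3 -m crank '[1,1.5,0.33,0,0, 1,2.6,0.6,0,0, 1,2.8,0.63,0,0, 1,2.8,0.63,0,0, 1,2.8,0.63,0,0, 1,2.8,0.63,0,0, 1,2.8,0.63,0,0, 1,2.8,0.63,0,0]' >/dev/null
python3 -m crank '[1,2.8,0.63,0,0, 1,2.8,0.63,0,0, 1,2.8,0.63,0,0, 1,2.8,0.63,0,0, 1,2.8,0.63,0,0, 1,2.8,0.63,0,0, 1,2.8,0.63,0,0, 1,2.6,0.63,0,0]' >/dev/null
python3 -m crank '[1,1.5,0.33,0,0, 1,0,0,0,0, 1,0,0,1.5,0, 1,0,0,2,0, 1,0,0,2,0, 1,0,0,1,0, 1,0,0,0,0, 1,0,0,0,0]' | grep ft_
python3 plan.py .4145 .2715 .082 131.6
```

```text
ft_force: [0.7, 0.4, -4.9]
t 38.2 P [0.4155 0.2686 0.1012] a 131.57 q6 -22.4 g 0.0179 F [ 0.7  0.4 -4.9]
shift cm before turn [0.28 0.12 1.92]  after turn [0.28 0.12 1.92]  turn rad -0.001
```

```bash

python3 -m crank '[1,0.28,0.12,0,0, 1,0,0,0.5,0, 1,0,0,0.5,0, 1,0,0,0.4,0, 1,0,0,0.2,0, 1,0,0,0.1,0, 1,0,0,0,0, 1,0,0,0,0]' | grep -E "posi|ft_"
python3 -m crank '[1,0,0,0.1,0, 1,0,0,0.05,0, 1,0,0,0,0, 1,0,0,0,0, 1,0,0,0,0, 1,0,0,0,0, 1,0,0,0,0, 1,0,0,0,0]' | grep -E "posi|ft_"
```

```text
position: [0.415, 0.2722, 0.0854]
ft_force: [-0.2, -0.8, -4.1]
position: [0.415, 0.2722, 0.0838]
ft_force: [0.7, -0.3, -4.6]
```

```bash

python3 -m crank '[1,0,0,0.05,0, 1,0,0,0.05,0, 1,0,0,0,0, 1,0,0,0,0, 1,0,0,0,0, 1,0,0,0,0, 1,0,0,0,0, 1,0,0,0,0]' | grep -E "posi|ft_"
python3 -m crank '[1,0,0,0.05,0, 1,0,0,0,0, 1,0,0,0,0, 1,0,0,0,0, 1,0,0,0,0, 1,0,0,0,0, 1,0,0,0,0, 1,0,0,0,0]' | grep -E "posi|ft_"
```

```text
position: [0.415, 0.2722, 0.0828]
ft_force: [-0.3, 0.4, -3.1]
position: [0.415, 0.2723, 0.0828]
ft_force: [-2.3, -0.0, 6.4]
```

Contact with a 6 N push. Release, rise and check.

```bash

python3 -m crank '[1,0,0,-0.04,0, 1,0,0,0,0, 6,0,0,0,0, 6,0,0,0,0, 6,0,0,0,0, 6,0,0,0,0, 6,0,0,0,0, 6,0,0,-0.5,0]' | grep -E "posi|ft_|width"
python3 -m crank '[6,0,0,-1,0, 6,0,0,-2,0, 6,0,0,-3,0, 6,0,0,-3,0, 6,0,0,-2,0, 6,0,0,-1,0, 6,0,0,0,0, 6,0,0,0,0]' | grep -E "posi|ft_"
python3 - <<'E'
from h import *
w=optics.get_image("wrist");t=optics.get_image("top")
for n,im in(("wrist",w),("top",t)):
  for q,z in(("weight_c",.09),("cover_c",.054),("jig_seat",.01)):
    for r in spotter.look_for(im,q)[:2]: print(n,q,r["score"],px2w(im,r["at"][0]*640,r["at"][1]*480,z).round(4))
g=cv2.cvtColor(w["color"],cv2.COLOR_RGB2GRAY)
C=np.array((.4145,.2715));a=np.radians(131.6);X=np.array([np.cos(a),np.sin(a)]);Y=np.array([np.sin(a),-np.cos(a)])
P=lambda x,y,z:w2px(w,[*(C+X*x+Y*y),z])
print("pred cover corners",np.round([P(x,y,.054) for x in(.042,-.042) for y in(-.027,.027)]).tolist())
print("pred disc top L,R,front,back",np.round([P(0,-.023,.076),P(0,.023,.076),P(.023,0,.076),P(-.023,0,.076)]).tolist(),"knob top L,R",np.round([P(0,-.01,.11),P(0,.01,.11)]).tolist())
for z,nm in((.076,"disc"),(.110,"knob")):
  u,v=map(int,P(0,0,z)); print(nm,"row",v,"from",u-50,g[v,u-50:u+52:2].tolist())
u=int(P(0,0,.076)[0]);print("col",u,"rows from 150",g[150:310:2,u].tolist())
E
```

```text
position: [0.4146, 0.272, 0.0872]
ft_force: [-0.5, -0.1, 1.0]
grip_width: 0.0598
position: [0.4149, 0.2721, 0.2079]
ft_force: [0.1, 0.9, -0.4]
wrist weight_c 0.74 [0.3853 0.307  0.09  ]
wrist weight_c 0.58 [0.4099 0.2767 0.09  ]
wrist cover_c 0.79 [0.398  0.2881 0.054 ]
wrist jig_seat 0.81 [0.388  0.3053 0.01  ]
top cover_c 0.69 [0.4108 0.2466 0.054 ]
top jig_seat 0.86 [0.4031 0.2371 0.01  ]
pred cover corners [[285.0, 172.0], [352.0, 172.0], [288.0, 270.0], [350.0, 270.0]]
pred disc top L,R,front,back [[289.0, 229.0], [348.0, 229.0], [319.0, 200.0], [319.0, 257.0]] knob top L,R [[304.0, 241.0], [333.0, 241.0]]
disc row 229 from 268 [170, 174, 175, 179, 183, 173, 162, 162, 161, 107, 46, 113, 143, 142, 145, 141, 140, 144, 145, 114, 47, 50, 69, 73, 74, 70, 69, 71, 71, 66, 46, 44, 118, 141, 139, 140, 137, 178, 214, 212, 160, 197, 221, 221, 217, 175, 176, 178, 178, 176, 176]
knob row 241 from 268 [175, 174, 175, 175, 174, 148, 172, 164, 162, 129, 87, 87, 88, 150, 168, 191, 170, 193, 195, 97, 74, 72, 73, 74, 69, 73, 70, 71, 71, 72, 69, 69, 85, 185, 206, 210, 211, 210, 186, 103, 111, 204, 221, 221, 212, 175, 172, 175, 178, 177, 175]
col 318 rows from 150 [220, 215, 190, 219, 217, 210, 193, 215, 210, 175, 141, 75, 106, 141, 162, 161, 162, 162, 160, 161, 157, 114, 95, 85, 92, 176, 179, 144, 145, 145, 143, 142, 141, 127, 58, 44, 44, 48, 51, 73, 70, 71, 73, 71, 69, 71, 71, 70, 72, 72, 86, 111, 185, 182, 151, 154, 154, 153, 150, 95, 171, 194, 161, 161, 166, 164, 161, 161, 160, 160, 163, 167, 165, 163, 162, 156, 155, 157, 158, 157]
```

All edges match within 1–2 px: cover 286–350 by 171–269, disc 290–347 by 200–256, knob 306–332. The gripper is clear, so I'm handing in.

```bash
python3 -c "
from rig import env
print(env.close_job())"
```

```text
the job is handed in; nothing more can be done
None
```

The stack (tray, four-cell block, cover, press weight) is built on the jig and handed in; final wrist-camera edges were within 1–2 px of prediction, nothing else was touched, and no verdict came back.

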